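# Uncover the guarded selector and set it to green

### The arm

A 6-joint arm with a two-finger parallel gripper is mounted at the origin on the work surface. World frame = base frame: x ahead of the robot, y to its left, z up, the work surface at z = 0. Lengths are in m, angles in rad, forces in N, time in s.
With the tool pointing down it reaches from about 0.425 to 0.95 m from the base axis. Payload 3.5 kg.
Tool frame: the origin (TCP) lies at the very end of the fingers, on their centre line; the grasp point (between the pads) lies 19 mm behind it; z points along the fingers, y is the direction in which the jaws open and shut (so a half turn about z gives the same grasp; the last joint's range is limited). The gripper opens to 85 mm and grips with 20 to 120 N. Pads are 22 mm wide; open, the fingers measure 114 mm over their backs; the gripper's body (76 mm by 85 mm) begins 54 mm behind the grasp point. The pads swing forward as they close: fully open they stand 13 mm farther back than shut.
Start: joints at [1.138, 0.286, 1.577, -0, 1.279, -0.15], TCP at [0.188, 0.648, 0.231] pointing down, gripper open.
Joint ranges: [-2.77, 2.77], [-0.9, 2.22], [0.21, 2.48], [-1.53, 4.67], [0.24, 2.81], [-2.84, 2.84]. Speed limits (rad/s): [2.79, 2.79, 3.14, 3.14, 3.14, 3.14].

### API

Orientations are given as a unit quaternion [x, y, z, w].
In Python, from plant import ctrl, eyes, ticket gives the robot as it stands.
- The arm moves only by the tool send_rows, never from a script. Its arguments are lists of equal length, an entry for each row: "translation": the shift along the tool's x, y, z in units of 30 mm (1.0 is 30 mm), a list of three; "rotation": the turn, a rotation vector about the tool's x, y, z in units of 5 degrees (1.0 is 5 degrees), a list of three; "grip": the finger opening in mm, from 0 to 85.4. A call has 1 to 5 rows; each row shifts and turns the commanded pose from where the row before left it, along the tool's axes as they then stand; what a row does not reach is not made up. A row lasts 1/8 s, in which the tool goes at most 62.5 mm and 10.7 degrees, less where a joint would pass 70% of its speed; a pose out of reach is approached as far as the arm can. A call is refused whole if a number of a shift passes 1 or a number of a turn 1, either way. A call with a gripper value outside its range is refused whole. The fingers move at their own pace and stop on an object; "squeeze" is the grip in N (left out, the last holds). Time passes only in rows, so rows that do not move let the fingers close. It gives the time, the measured TCP pose, the force and the opening at its end, in the units of the state.
- ctrl.get_state(): the state, without advancing time (a new reading comes with each control period).
- eyes.read_camera(name): name is "scene" or "top" or "wrist"; returns a dict with "image" (480x640x3 uint8, blue, green, red), "mtx" (3x3 intrinsics, pixels), "dist_coeffs" ([k1, k2, p1, p2, k3] as OpenCV has them; the pictures are not rectified), "xyz" and "orientation" of the camera in the world; the wrist camera has in their place "hand_eye" (4x4, takes a point from camera to tool coordinates, whose origin is the TCP and whose axes are the flange's). Camera axes: x right, y down, z forward; pixel columns grow to the right and rows downward; lengths in m; the calibration is good to about 2 mm. A picture is of the moment at which its call begins: read the wrist's pose just before it. There is no depth.
- ticket.sign_off(): hands the job in, once; it reports no verdict.
The state is a dict: "time": time; "qpos": joint angles; "dq": joint speeds; "joint_efforts": joint torques, N m; "eef_pos": TCP position; "tcp_rot": TCP orientation; "contact_force": force on the tool from outside, world axes, zero at the start; "wrist_torque": the same for the moment, N m; "opening": opening from 0.0 (shut) to 1.0 (fully open).
Only numpy, scipy, OpenCV 4.12 (cv2) and the standard library are available. Lean on these libraries where they do the work, as an engineer would, in place of code of your own. Each camera call takes 0.05 s, during which the arm holds its last target. There are 200 camera calls.

### The job

The selector on the valve console is guarded by the orange sliding cover, whose leading end is stopped by the red lip of a gate set to a different height each time. Press the yellow pad at the cover's other end to tip the leading end up, feeling for the height at which it passes over the lip and under the gate's side hooks, and push the cover out of its grooves until it lies flat on the steel run-out deck, wholly past the lip. Then turn the black selector until its pointer points at the green mark; do not force the cover (stay well under 40 N), and leave the jar, spanner and platen where they are.

Things in the scene. Friction and masses are not known exactly. Their poses are not given: they have to be found in the camera images.
- console: Fixed blue-grey box 428 mm long (its x -102 to 326), 134 mm wide, walls 79 mm high, rear wall 66. Origin on the bench under the middle of the shut cover; +x is the way the cover slides out, z up. The cover lies in a bay, x -92 to 92, |y| < 57, under groove tops (x -75 to 2, |y| 47 to 57, underside 73 mm high). Run-out deck x 98 to 318, 62.5 mm high, |y| < 57, guides 75 mm high, end stop.
- fulcrum (a point): Console x -20, y 0, 62 mm high: level with the step in the two 10 mm side rails (|y| 47 to 57) that carry the cover; ahead of it they are 62 mm high, behind it 53 mm. The cover tips over this step: pressing the pad's middle down by d (1 to 2 N) lifts the leading end by 2.1 d, up to d = 6.7 mm. Let go, it falls flat again. Axes as the console's.
- gate (a point): Red gate across the bay's mouth, console x 92 to 98. This point is 69 mm high, in its middle at console x 95; it does not show the setting. The lip's top is 3.5 to 11 mm above the 62 mm rails, unknown; 9 mm above it a 5 mm thick hook reaches in at each side (|y| 47 to 57). The 6 mm cover's leading end passes only between them (3 mm spare): too low it butts on the lip, too high on the hooks.
- cover_mid (a point): Middle of the loose orange cover's plate, 180 (x) by 110 by 6 mm, 0.24 to 0.46 kg, axes as the console's. A black cross ridge on top, cover's x -54 to -44, 70 mm wide, 24 mm tall. Shut: console x 0 (2 mm play), 65 mm high. On the deck, rear end past the lip: x 188 to 228, 65.5 mm high. Crossing a high lip it slopes 1 in 10 and climbs, then see-saws: rise with the ridge or friction binds it.
- press_pad (a point): Middle of the top of the yellow press pad at the cover's rear end (cover's x -72; the pad spans -90 to -54, 70 mm wide), 68 mm high when shut. Press down here; from here the ridge's upright rear face, 18 mm ahead, can be pushed along console +x. Axes as the cover's.
- selector_grip (a point): Point on the selector's vertical axis to grip: 42 mm above the bench at console x 30, y 0; its x axis is the way the pointer points. The selector is a black upright bar 52 mm long (along its x), 14 mm wide, from 20.5 to 54.5 mm high, on a 30 mm diameter hub; a white line on its top marks the pointer end. The panel below it is 14 mm high. Covered until the cover is slid away.
- selector (a joint): Selector angle, rad, growing clockwise seen from above; 0 points along console +x. Coloured marks on the panel 37 mm from the axis: black at -1.05, blue -0.35, green +0.35, red +1.05. Stiff: it stays where it is left and needs about 0.06 N m to turn. Starts between about black and blue. Stops at +-1.2.
- jar: Bystander: amber jar with steel cap, 64 mm diameter, 85 mm high; origin under its centre.
- spanner: Bystander: steel spanner 160 mm long lying flat; origin under its middle.
- platen: Bystander: aluminium loading platen, 70 mm disc 22 mm high with a 24 mm stub to 40 mm; origin under its centre.

How it is judged:
On the way, in this order (a step that is already met when the one before it is completed fails the run):
1. the cover's leading end has been lifted over the lip (x of cover_mid in the frame of console above 0.012 m and z of cover_mid in the frame of console above 0.0655 m), for 0.1 s.
2. the cover is out of its grooves and lies flat on the run-out deck past the lip (x of cover_mid in the frame of console above 0.185 m and height (world z) of cover_mid between 0.061 and 0.07 m and angle between cover_mid's own z axis and vertical below 0.04 rad), for 0.2 s.
3. the selector is at the green mark (value of joint selector between 0.2 and 0.5 rad), for 0.3 s.
At the end, for the whole second after the job is handed in: The cover lies flat (within 0.04 rad) on the run-out deck, its middle at least 185 mm along the console from the shut place and 61 to 70 mm high, and the selector rests within 0.15 rad of the green mark (+0.35) (all of step 2 and all of step 3 and velocity of joint selector between -0.1 and 0.1 rad/s); the robot touches nothing.
It fails at once if the cover is forced: more than 40 N on it from the fingers (contact force between the fingers and cover above 40 N).
It fails at once if the jar is moved by over 30 mm or tipped (distance of jar from where it was at the start of the episode above 0.03 m or angle between jar's own z axis and vertical above 0.5 rad).
It fails at once if the spanner is moved by over 30 mm (distance of spanner from where it was at the start of the episode above 0.03 m).
It fails at once if the platen is moved by over 30 mm (distance of platen from where it was at the start of the episode above 0.03 m).
It also fails if it takes over 72 s, if anything falls off the work surface, if the arm or the gripper's body presses on something with over 40 N, if the wrist force passes 120 N, or if a joint passes its speed limit or range.

## Working session

There is one attempt and no reset: what is moved stays moved. The work goes in short steps, Python scripts to look and compute and a tool call to move; the robot and the scene stay as the last step left them, time stands still between calls to the robot, and variables do not carry over. Pictures are saved under pics/ and viewed, about 8 in all and at most 12, crops included, and the job is handed in when it is done.

Besides the shell and the picture viewer there is one more tool, called after "Emit:" as name(argument=value, ...) on one line, values as JSON. send_rows: Moves the arm, as the interface text tells. Its arguments: {"type":"object","properties":{"translation":{"type":"array"},"rotation":{"type":"array"},"grip":{"type":"array"},"squeeze":{"type":"number"}},"required":["translation","rotation","grip"]}

```bash
ls; mkdir -p pics; python3 - <<'E'
from plant import ctrl, eyes
import cv2
print(ctrl.get_state())
for n in ("scene","top"):
    c=eyes.read_camera(n); cv2.imwrite(f"pics/{n}0.png",c["image"]); print(n,c["mtx"],c["dist_coeffs"],c["xyz"],c["orientation"])
E
```

```text
pics
{'time': 0.0, 'qpos': array([ 1.13800751e+00,  2.87180298e-01,  1.57818774e+00, -2.46818390e-06,
        1.27859144e+00, -1.49997121e-01]), 'dq': array([ 0.0004725 , -0.00120311,  0.0004922 , -0.0017367 , -0.00103437,
        0.00091424]), 'joint_efforts': array([-3.13155106e-04, -4.05996358e+01, -2.92613804e+01, -1.73306858e-04,
        5.98330764e-03, -1.51523466e-06]), 'eef_pos': array([0.18804082, 0.64759211, 0.2299316 ]), 'tcp_rot': array([ 1.40924720e-01,  9.90019607e-01, -1.13386806e-03, -3.38848189e-04]), 'contact_force': array([ 0.57760959, -0.44484803,  0.09454901]), 'wrist_torque': array([-0.00678499, -0.02384823,  0.0134602 ]), 'opening': 0.9969713672027808}
scene [[462.43162177   0.         319.38501279]
 [  0.         462.43162177 242.72689053]
 [  0.           0.           1.        ]] [-0.06602273  0.          0.          0.          0.        ] [ 0.96404156 -0.42035773  0.83078591] [ 0.88780406  0.36655958 -0.11285766 -0.25436425]
top [[548.29366361   0.         320.38977941]
 [  0.         548.29366361 248.4926025 ]
 [  0.           0.           1.        ]] [-0.16057911  0.          0.          0.          0.        ] [ 0.52452385 -0.09794198  0.94660735] [ 0.71170743 -0.69865887  0.04032239 -0.06101166]
```

View pics/top0.png

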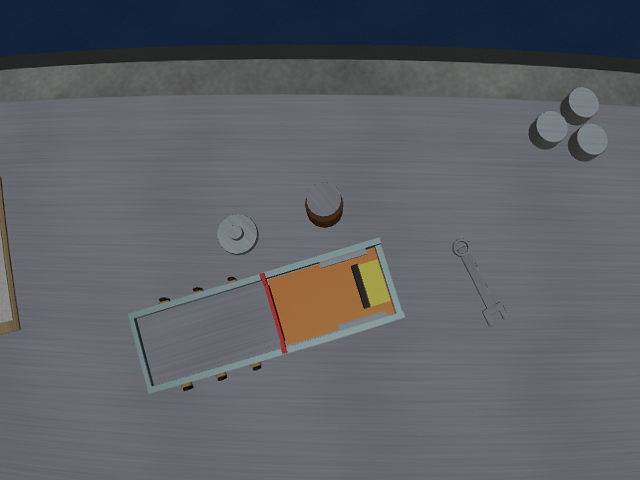

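View pics/scene0.png

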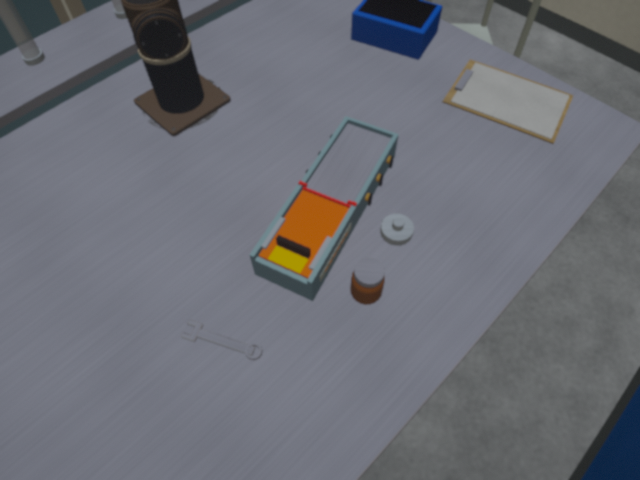

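The top view shows the console running from its rear wall at about (390,280) to the deck end at (140,352). The red gate is at (262,274)-(285,352), the ridge at (360,286), the jar at (324,205) and the platen at (238,234). I'll enlarge the console for corner readings.

```bash
python3 - <<'E'
import cv2
i=cv2.imread("pics/top0.png")[230:330,250:410]; cv2.imwrite("pics/crop0.png",cv2.resize(i,None,fx=5,fy=5,interpolation=cv2.INTER_CUBIC))
E
```

```text
(no output)
```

View pics/crop0.png

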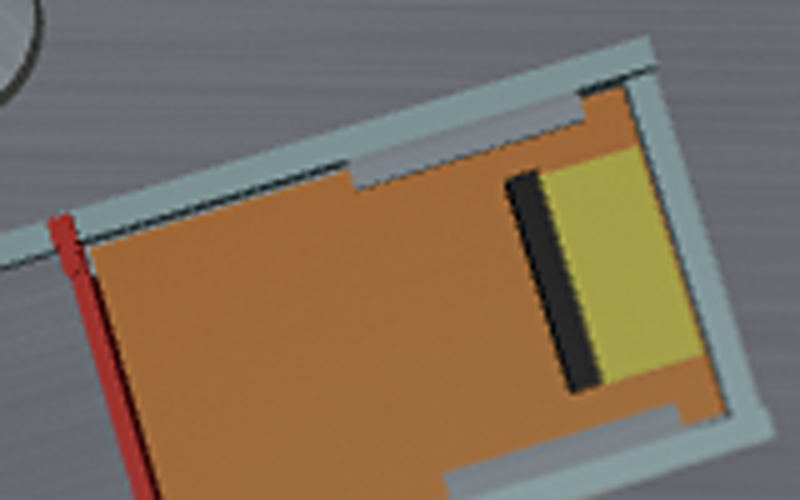

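Full-picture readings (crop/5 + (250,230)) are: rear corners (380,237.4) and (405,317), pad rear corners (378,259.6) and (391,301), and ridge rear top corners (358.4,264.4) and (370.6,306.6). The next step fits the pose to these.

```bash
cat > h.py <<'E'
import numpy as np, cv2
from scipy.optimize import least_squares
from scipy.spatial.transform import Rotation as R
from plant import ctrl, eyes
def proj(P,c,cam=None):
    """world points -> pixels"""
    if cam is None: Rm=R.from_quat(c["orientation"]).as_matrix(); t=np.array(c["xyz"])
    else: Rm,t=cam
    rv=cv2.Rodrigues(Rm.T)[0]
    return cv2.projectPoints(np.array(P,float),rv,-Rm.T@t,c["mtx"],np.array(c["dist_coeffs"]))[0][:,0]
def w(p,P):
    P=np.array(P,float); c,s=np.cos(p[2]),np.sin(p[2])
    return np.c_[p[0]+c*P[:,0]-s*P[:,1],p[1]+s*P[:,0]+c*P[:,1],P[:,2]]
def wristcam(c,st):
    T=np.eye(4);T[:3,:3]=R.from_quat(st["tcp_rot"]).as_matrix();T[:3,3]=st["eef_pos"]; T=T@np.array(c["hand_eye"])
    return T[:3,:3],T[:3,3]
def fit(P,px,c,p0,cam=None):
    r=least_squares(lambda p:(proj(w(p,P),c,cam)-px).ravel(),p0); return r.x,r.fun.reshape(-1,2)
E
python3 - <<'E'
from h import *
c=eyes.read_camera("top")
P=np.array([[-102,-67,79],[-102,67,79],[-90,-35,68],[-90,35,68],[-54,-35,92],[-54,35,92],[326,-67,79],[326,67,79]])/1e3
px=np.array([[380,237.4],[405,317],[378,259.6],[391,301],[358.4,264.4],[370.6,306.6],[130,316],[151,391]])
p,e=fit(P,px,c,[.47,-.15,1.8]);print(p,np.degrees(p[2]));print(e.round(1))
print(w(p,[[-.072,0,.068],[.03,0,.042],[.228,0,.065]]))
s=ctrl.get_state(); print(R.from_quat(s["tcp_rot"]).as_matrix().round(3)); 
c=eyes.read_camera("wrist");print(c["hand_eye"],c["mtx"])
# jar
E
```

```text
[ 0.5743986  -0.09080388  1.88585636] 108.05161021413313
[[ 0.4 -0.3]
 [ 1.2  0.4]
 [ 0.8 -0.6]
 [ 1.1 -0.4]
 [-0.2 -0.6]
 [ 1.   0. ]
 [-2.3 -2.1]
 [-2.3  3.3]]
[[ 0.5967095  -0.15925988  0.068     ]
 [ 0.5651024  -0.06228055  0.042     ]
 [ 0.50374743  0.12597345  0.065     ]]
[[-0.96   0.279 -0.001]
 [ 0.279  0.96  -0.002]
 [ 0.    -0.002 -1.   ]]
[[-9.73900049e-04 -9.50738361e-01 -3.09992937e-01  7.83802756e-02]
 [ 9.99999296e-01 -7.15783752e-04 -9.46396699e-04 -1.44554759e-03]
 [ 6.77887738e-04 -3.09993640e-01  9.50738389e-01 -1.42300493e-01]
 [ 0.00000000e+00  0.00000000e+00  0.00000000e+00  1.00000000e+00]] [[355.34930571   0.         315.32671809]
 [  0.         355.34930571 246.45714935]
 [  0.           0.           1.        ]]
```

```bash
cat >> h.py <<'E'
PC=np.array([.5744,-.0908,1.88586])
def plan(cx,cy,z,yawoff=0,p=PC,n=None):
    """rows to reach console (cx,cy), height z, tool x at console x + yawoff(ccw, rad), tool straight down"""
    st=ctrl.get_state(); Ra=R.from_quat(st["tcp_rot"]); a=p[2]+yawoff
    Rt=R.from_matrix(np.array([[np.cos(a),np.sin(a),0],[np.sin(a),-np.cos(a),0],[0,0,-1]]))
    t=w(p,[[cx,cy,z]])[0]; d=t-st["eef_pos"]; rv=(Ra.inv()*Rt).as_rotvec()
    n0=int(np.ceil(max(np.abs(np.degrees(rv)).max()/5,np.linalg.norm(d)/.03))); n=n or max(n0,1)
    print("n",n,"rot/row",(np.degrees(rv)/5/n).round(2),"tot shift (final tool axes, mm)",(Rt.inv().apply(d)*1e3).round(1))
    for k in range(n):
        print((Ra*R.from_rotvec(rv*k/n)).inv().apply(d/n/.03).round(2))
def where(p=PC):
    s=ctrl.get_state(); d=s["eef_pos"]-np.r_[p[:2],0]; c,q=np.cos(p[2]),np.sin(p[2])
    f=s["contact_force"]; rot=lambda v:np.round([c*v[0]+q*v[1],-q*v[0]+c*v[1],v[2]],4)
    print("t",s["time"],"console xyz mm",rot(d)*1e3,"F",rot(f).round(2),"open",s["opening"]*85.4)
E
python3 -c "
from h import *
plan(-.068,0,.15)"
```

```text
n 31 rot/row [-0.    0.    0.36] tot shift (final tool axes, mm) [-890.   138.3   80.4]
[-0.66 -0.71  0.09]
[-0.68 -0.69  0.09]
[-0.7  -0.66  0.09]
[-0.73 -0.64  0.09]
[-0.74 -0.62  0.09]
[-0.76 -0.6   0.09]
[-0.78 -0.57  0.09]
[-0.8  -0.55  0.09]
[-0.82 -0.52  0.09]
[-0.83 -0.49  0.09]
[-0.85 -0.47  0.09]
[-0.86 -0.44  0.09]
[-0.88 -0.41  0.09]
[-0.89 -0.39  0.09]
[-0.9  -0.36  0.09]
[-0.91 -0.33  0.09]
[-0.92 -0.3   0.09]
[-0.93 -0.27  0.09]
[-0.94 -0.24  0.09]
[-0.94 -0.21  0.09]
[-0.95 -0.18  0.09]
[-0.96 -0.15  0.09]
[-0.96 -0.12  0.09]
[-0.96 -0.09  0.09]
[-0.97 -0.06  0.09]
[-0.97 -0.03  0.09]
[-0.97 -0.    0.09]
[-0.97  0.03  0.09]
[-0.97  0.06  0.09]
[-0.96  0.09  0.09]
[-0.96  0.12  0.09]
```

Emit:
send_rows(translation=[[-0.66,-0.71,0],[-0.68,-0.69,0],[-0.7,-0.66,0],[-0.73,-0.64,0],[-0.74,-0.62,0]], rotation=[[0,0,0.36],[0,0,0.36],[0,0,0.36],[0,0,0.36],[0,0,0.36]], grip=[0,0,0,0,0], squeeze=30)

```text
time: 0.82
eef_pos: [0.254, 0.5177, 0.2311]
tcp_rot: [0.219, 0.976, -0.0, -0.0]
contact_force: [-0.2, 0.6, 0.0]
opening: 0.001
```

Emit:
send_rows(translation=[[-0.76,-0.6,0],[-0.78,-0.57,0],[-0.8,-0.55,0],[-0.82,-0.52,0],[-0.83,-0.49,0]], rotation=[[0,0,0.36],[0,0,0.36],[0,0,0.36],[0,0,0.36],[0,0,0.36]], grip=[0,0,0,0,0])

```text
time: 1.45
eef_pos: [0.3194, 0.3881, 0.2312]
tcp_rot: [0.295, 0.956, -0.0, -0.0]
contact_force: [0.7, -0.6, 0.6]
opening: 0.002
```

Emit:
send_rows(translation=[[-0.85,-0.47,0],[-0.86,-0.44,0],[-0.88,-0.41,0],[-0.89,-0.39,0],[-0.9,-0.36,0]], rotation=[[0,0,0.36],[0,0,0.36],[0,0,0.36],[0,0,0.36],[0,0,0.36]], grip=[0,0,0,0,0])

```text
time: 2.08
eef_pos: [0.3853, 0.2584, 0.2312]
tcp_rot: [0.369, 0.93, 0.0, 0.0]
contact_force: [0.0, -0.4, -0.8]
opening: -0.001
```

Emit:
send_rows(translation=[[-0.91,-0.33,0],[-0.92,-0.3,0],[-0.93,-0.27,0],[-0.94,-0.24,0],[-0.94,-0.21,0]], rotation=[[0,0,0.36],[0,0,0.36],[0,0,0.36],[0,0,0.36],[0,0,0.36]], grip=[0,0,0,0,0])

```text
time: 2.7
eef_pos: [0.4511, 0.1291, 0.2312]
tcp_rot: [0.44, 0.898, -0.0, -0.0]
contact_force: [-0.2, 0.8, -0.5]
opening: -0.0
```

Emit:
send_rows(translation=[[-0.95,-0.18,0],[-0.96,-0.15,0],[-0.96,-0.12,0],[-0.96,-0.09,0],[-0.97,-0.06,0]], rotation=[[0,0,0.36],[0,0,0.36],[0,0,0.36],[0,0,0.36],[0,0,0.36]], grip=[0,0,0,0,0])

```text
time: 3.32
eef_pos: [0.5172, -0.0002, 0.2312]
tcp_rot: [0.51, 0.86, -0.0, -0.0]
contact_force: [0.3, -0.9, -0.2]
opening: 0.002
```

Emit:
send_rows(translation=[[-0.97,-0.03,0.3],[-0.97,0,0.6],[-0.97,0.03,0.6],[-0.97,0.06,0.6],[-0.96,0.09,0.6]], rotation=[[0,0,0.36],[0,0,0.36],[0,0,0.36],[0,0,0.36],[0,0,0.36]], grip=[0,0,0,0,0])

```text
time: 3.95
eef_pos: [0.5832, -0.1298, 0.1496]
tcp_rot: [0.575, 0.818, -0.0, -0.0]
contact_force: [0.1, 0.1, 0.1]
opening: -0.0
```

```bash
python3 - <<'E'
from h import *
where(); plan(-.068,0,.15)
s=ctrl.get_state(); c=eyes.read_camera("wrist"); cv2.imwrite("pics/w1.png",c["image"])
np.savez("w1.npz",q=s["tcp_rot"],p=s["eef_pos"])
P=np.array([[-90,-35,68],[-90,35,68],[-54,-35,92],[-54,35,92],[-102,-67,79],[-102,67,79]])/1e3
print(proj(w(PC,P),c,wristcam(c,s)).round(1))
E
```

```text
t 3.95 console xyz mm [-39.8   3.7 149.6] F [ 0.09 -0.11  0.08] open -0.01161026344933353
n 1 rot/row [-0.   -0.    0.34] tot shift (final tool axes, mm) [-28.2   3.7  -0.4]
[-0.94  0.1  -0.01]
[[367.7 320.9]
 [269.6 318.4]
 [377.6 289.1]
 [264.1 286.2]
 [414.1 344.8]
 [222.  340.2]]
```

View pics/w1.png

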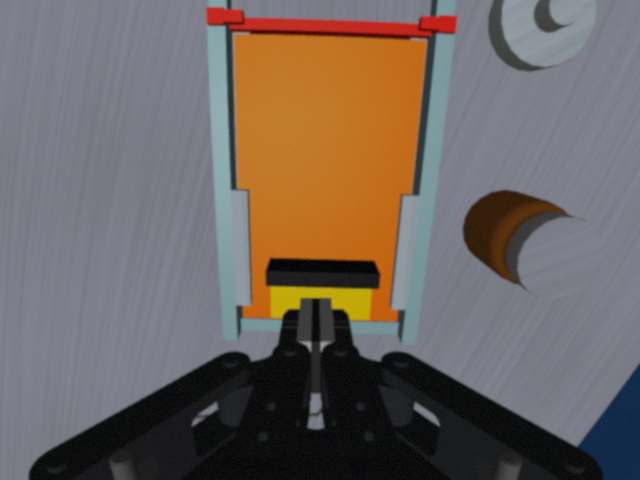

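The wrist view matches the predicted pad and ridge corners within about 2 px: pad rear corners at (271,319) and (371,321), ridge top rear edge at (266,285)-(379,287). The pose is good enough, so I'll go down to just above the pad.

Emit:
send_rows(translation=[[-0.95,0.1,0],[0,0,0.9],[0,0,0.8],[0,0,0.5],[0,0,0]], rotation=[[0,0,0.34],[0,0,0],[0,0,0],[0,0,0],[0,0,0]], grip=[0,0,0,0,0])

```text
time: 4.62
eef_pos: [0.5945, -0.1541, 0.0829]
tcp_rot: [0.587, 0.81, -0.0, -0.001]
contact_force: [0.3, -0.0, -0.4]
opening: 0.001
```

```bash
python3 -c "
from h import *
where()
for i in range(3): eyes.read_camera('top'); where()"
```

```text
t 4.625 console xyz mm [-66.4   0.6  82.9] F [-0.12 -0.26 -0.37] open 0.11192383079737434
t 4.675 console xyz mm [-67.   -0.2  84.2] F [ 0.07 -0.45  0.49] open -0.26792614422848515
t 4.725 console xyz mm [-67.5  -0.6  85.1] F [-0.44 -0.11  0.3 ] open 0.016295366701642926
t 4.775 console xyz mm [-67.7  -0.9  85.6] F [0.14 0.08 0.65] open -0.5417418829956328
```

Emit:
send_rows(translation=[[0,0,0.3],[0,0,0.05],[0,0,0],[0,0,0]], rotation=[[0,0,0],[0,0,0],[0,0,0],[0,0,0]], grip=[0,0,0,0])

```text
time: 5.28
eef_pos: [0.5955, -0.1547, 0.074]
tcp_rot: [0.587, 0.81, 0.0, 0.0]
contact_force: [-0.2, 0.2, 0.7]
opening: 0.005
```

```bash
python3 -c "
from h import *
where()"
```

```text
t 5.275 console xyz mm [-67.3  -0.3  74. ] F [0.26 0.16 0.68] open 0.3921719554413177
```

Emit:
send_rows(translation=[[0,0,0.07],[0,0,0],[0,0,0.07],[0,0,0]], rotation=[[0,0,0],[0,0,0],[0,0,0],[0,0,0]], grip=[0,0,0,0])

```text
time: 5.78
eef_pos: [0.5952, -0.1547, 0.0693]
tcp_rot: [0.587, 0.809, -0.0, -0.0]
contact_force: [-0.5, -0.2, 0.5]
opening: -0.004
```

```bash
python3 -c "
from h import *
where()"
```

```text
t 5.775 console xyz mm [-67.2  -0.   69.3] F [-0.01  0.54  0.52] open -0.3780867470836644
```

Emit:
send_rows(translation=[[0,0,0.06],[0,0,0.06],[0,0,0],[0,0,0]], rotation=[[0,0,0],[0,0,0],[0,0,0],[0,0,0]], grip=[0,0,0,0])

```text
time: 6.28
eef_pos: [0.5956, -0.1549, 0.0663]
tcp_rot: [0.587, 0.81, -0.0, 0.0]
contact_force: [0.2, -1.2, 1.9]
opening: -0.002
```

Emit:
send_rows(translation=[[0.06,0,0],[0,0,0]], rotation=[[0,0,0],[0,0,0]], grip=[0,0])

```text
time: 6.52
eef_pos: [0.595, -0.153, 0.0662]
tcp_rot: [0.587, 0.81, 0.0, 0.0]
contact_force: [-0.6, -1.1, 0.7]
opening: 0.002
```

```bash
python3 -c "
from h import *
where()
s=ctrl.get_state(); c=eyes.read_camera('wrist'); cv2.imwrite('pics/w2.png',c['image']); where()"
```

```text
t 6.525 console xyz mm [-65.5  -0.3  66.2] F [-0.87  0.91  0.73] open 0.17430032626902323
t 6.575 console xyz mm [-65.5  -0.3  66.2] F [-0.56 -0.6   0.85] open -0.0362007973127504
```

Emit:
send_rows(translation=[[0.05,0,0],[0,0,0]], rotation=[[0,0,0],[0,0,0]], grip=[0,0])

```text
time: 6.82
eef_pos: [0.5945, -0.1516, 0.0662]
tcp_rot: [0.587, 0.81, -0.0, 0.0]
contact_force: [0.6, -0.8, 0.8]
opening: 0.001
```

```bash
python3 -c "
from h import *
where()"
```

```text
t 6.825 console xyz mm [-64.1  -0.3  66.2] F [-0.92 -0.3   0.8 ] open 0.055562595392981855
```

View pics/w2.png

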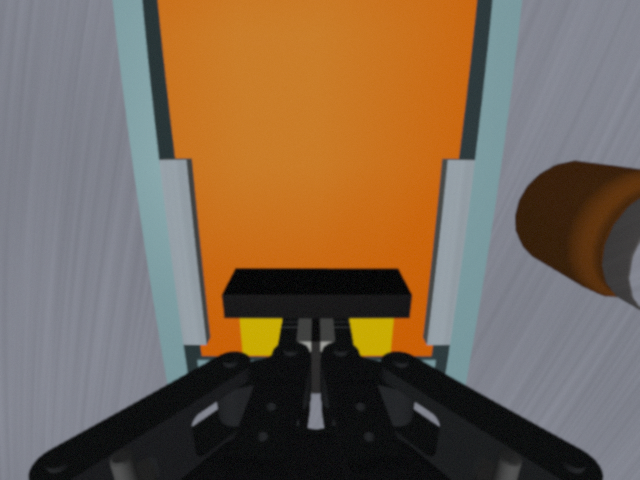

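The wrist view shows the finger on the yellow pad right behind the ridge (rear top edge near row 317), centred at column 316. I'll keep pushing in small steps.

Emit:
send_rows(translation=[[0.05,0,0],[0,0,0]], rotation=[[0,0,0],[0,0,0]], grip=[0,0])

```text
time: 7.08
eef_pos: [0.5944, -0.1508, 0.0666]
tcp_rot: [0.587, 0.81, -0.0, 0.001]
contact_force: [1.2, -2.9, 2.4]
opening: -0.002
```

```bash
python3 -c "
from h import *
where()"
```

```text
t 7.075 console xyz mm [-63.2  -0.4  66.6] F [-3.1  -0.25  2.4 ] open -0.1396957805125242
```

Emit:
send_rows(translation=[[0.05,0,0],[0,0,0]], rotation=[[0,0,0],[0,0,0]], grip=[0,0])

```text
time: 7.32
eef_pos: [0.5939, -0.149, 0.0665]
tcp_rot: [0.587, 0.81, 0.0, 0.001]
contact_force: [0.8, -3.9, 2.8]
opening: -0.0
```

```bash
python3 -c "
from h import *
where()"
```

```text
t 7.325 console xyz mm [-61.4  -0.5  66.5] F [-3.94  0.48  2.85] open -0.029601431864990063
```

Emit:
send_rows(translation=[[0.05,0,0],[0,0,0]], rotation=[[0,0,0],[0,0,0]], grip=[0,0])

```text
time: 7.58
eef_pos: [0.5939, -0.1489, 0.0666]
tcp_rot: [0.587, 0.81, -0.001, 0.002]
contact_force: [1.8, -7.3, 2.3]
opening: -0.001
```

```bash
python3 -c "
from h import *
where()"
```

```text
t 7.575 console xyz mm [-61.3  -0.5  66.6] F [-7.46  0.52  2.35] open -0.09652761789819635
```

Emit:
send_rows(translation=[[-0.1,0,0],[0,0,0.05],[0.05,0,0],[0,0,0]], rotation=[[0,0,0],[0,0,0],[0,0,0],[0,0,0]], grip=[0,0,0,0])

```text
time: 8.07
eef_pos: [0.5941, -0.1495, 0.0651]
tcp_rot: [0.587, 0.81, -0.0, 0.001]
contact_force: [1.7, -4.8, 3.8]
opening: -0.004
```

```bash
python3 -c "
from h import *
where()"
```

```text
t 8.075 console xyz mm [-61.9  -0.5  65.1] F [-5.13 -0.13  3.76] open -0.35566919044603523
```

Emit:
send_rows(translation=[[0.05,0,0],[0,0,0],[0,0,0]], rotation=[[0,0,0],[0,0,0],[0,0,0]], grip=[0,0,0])

```text
time: 8.45
eef_pos: [0.5937, -0.1481, 0.0652]
tcp_rot: [0.587, 0.81, -0.0, 0.001]
contact_force: [1.5, -5.0, 4.9]
opening: -0.001
```

```bash
python3 -c "
from h import *
where()"
```

```text
t 8.45 console xyz mm [-60.5  -0.6  65.2] F [-5.23  0.16  4.92] open -0.05213042645968561
```

Emit:
send_rows(translation=[[0.05,0,0],[0,0,0],[0,0,0]], rotation=[[0,0,0],[0,0,0],[0,0,0]], grip=[0,0,0])

```text
time: 8.82
eef_pos: [0.5933, -0.1468, 0.0653]
tcp_rot: [0.587, 0.81, -0.0, 0.001]
contact_force: [1.6, -4.7, 5.2]
opening: 0.003
```

```bash
python3 -c "
from h import *
where()"
```

```text
t 8.825 console xyz mm [-59.1  -0.6  65.3] F [-5.   -0.09  5.2 ] open 0.2829509683768022
```

It passed the gate: the tool has gone beyond the earlier stop at -61.3 and the force is steady at about 5 N. I'll continue, rising slightly.

Emit:
send_rows(translation=[[0.06,0,-0.005],[0.06,0,-0.005],[0,0,0]], rotation=[[0,0,0],[0,0,0],[0,0,0]], grip=[0,0,0])

```text
time: 9.2
eef_pos: [0.5923, -0.1434, 0.0658]
tcp_rot: [0.587, 0.81, -0.0, 0.002]
contact_force: [1.7, -5.0, 5.0]
opening: -0.0
```

```bash
python3 -c "
from h import *
where()"
```

```text
t 9.2 console xyz mm [-55.5  -0.8  65.8] F [-5.32 -0.06  5.03] open -0.025128857918136637
```

Emit:
send_rows(translation=[[0.06,0,-0.01],[0.06,0,-0.01],[0,0,0]], rotation=[[0,0,0],[0,0,0],[0,0,0]], grip=[0,0,0])

```text
time: 9.57
eef_pos: [0.591, -0.1396, 0.0661]
tcp_rot: [0.587, 0.81, -0.0, 0.001]
contact_force: [1.9, -4.6, 5.1]
opening: -0.001
```

```bash
python3 -c "
from h import *
where()"
```

```text
t 9.575 console xyz mm [-51.5  -0.6  66.1] F [-4.94 -0.36  5.05] open -0.05169979175839072
```

Emit:
send_rows(translation=[[0.1,0,-0.02],[0.1,0,-0.05],[0.1,0,-0.1],[0.1,0,-0.1],[0,0,0]], rotation=[[0,0,0],[0,0,0],[0,0,0],[0,0,0],[0,0,0]], grip=[0,0,0,0,0])

```text
time: 10.2
eef_pos: [0.5859, -0.1266, 0.0732]
tcp_rot: [0.587, 0.81, 0.0, -0.001]
contact_force: [-0.7, 0.1, 0.2]
opening: -0.003
```

```bash
python3 -c "
from h import *
where()
s=ctrl.get_state(); c=eyes.read_camera('wrist'); cv2.imwrite('pics/w3.png',c['image'])"
```

```text
t 10.2 console xyz mm [-37.6   0.1  73.2] F [0.28 0.63 0.18] open -0.26118864237490647
```

View pics/w3.png

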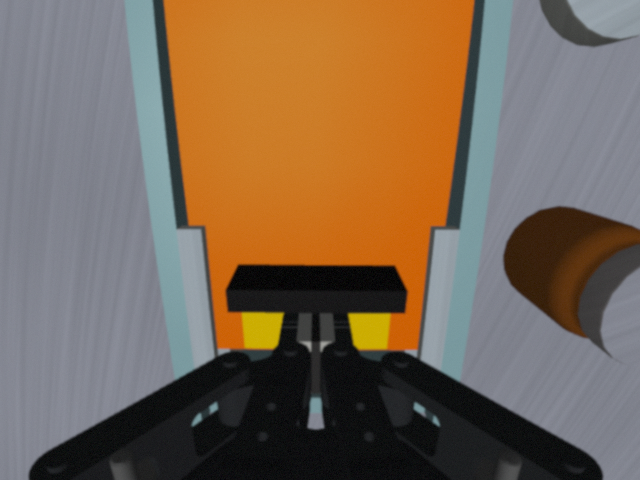

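The rear end has clearly left the rear wall (gap at row 350) and the cover is lying over the lip, advanced about 25 mm. I'll push on along the ridge.

Emit:
send_rows(translation=[[0.15,0,-0.05],[0.2,0,0],[0.2,0,0],[0.2,0,0],[0.2,0,0]], rotation=[[0,0,0],[0,0,0],[0,0,0],[0,0,0],[0,0,0]], grip=[0,0,0,0,0])

```text
time: 10.88
eef_pos: [0.5787, -0.101, 0.0762]
tcp_rot: [0.587, 0.81, 0.0, 0.002]
contact_force: [2.1, -5.1, 3.4]
opening: 0.001
```

```bash
python3 -c "
from h import *
where()"
```

```text
t 10.875 console xyz mm [-11.   -0.9  76.2] F [-5.45 -0.38  3.4 ] open 0.07495114495971948
```

Emit:
send_rows(translation=[[0.2,0,-0.01],[0.2,0,-0.02],[0.2,0,-0.02],[0.2,0,-0.02],[0,0,0]], rotation=[[0,0,0],[0,0,0],[0,0,0],[0,0,0],[0,0,0]], grip=[0,0,0,0,0])

```text
time: 11.5
eef_pos: [0.5693, -0.0765, 0.0763]
tcp_rot: [0.587, 0.81, 0.0, -0.001]
contact_force: [1.1, -1.3, 0.5]
opening: 0.003
```

```bash
python3 -c "
from h import *
where()
s=ctrl.get_state(); c=eyes.read_camera('wrist'); cv2.imwrite('pics/w4.png',c['image'])"
```

```text
t 11.5 console xyz mm [15.2  0.4 76.3] F [-1.54 -0.62  0.5 ] open 0.2154173133396896
```

View pics/w4.png

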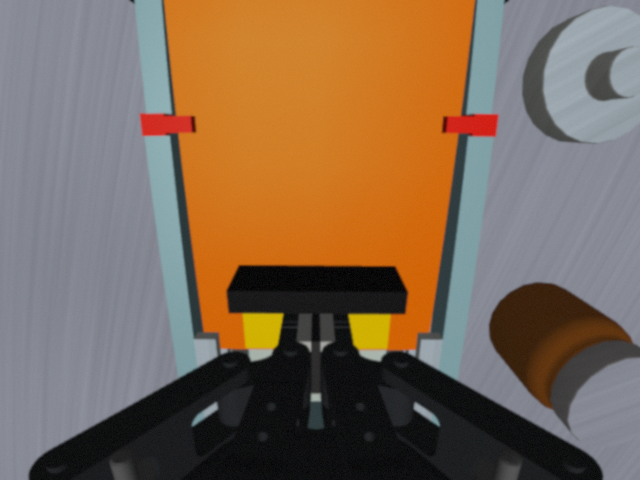

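The red hooks now sit about mid-plate (row 125), so the cover has advanced about 78 mm. It will soon see-saw, so I'll rise with the ridge.

Emit:
send_rows(translation=[[0.15,0,-0.04],[0.15,0,-0.04],[0.15,0,-0.04],[0.15,0,-0.04],[0,0,0]], rotation=[[0,0,0],[0,0,0],[0,0,0],[0,0,0],[0,0,0]], grip=[0,0,0,0,0])

```text
time: 12.18
eef_pos: [0.5643, -0.0598, 0.0819]
tcp_rot: [0.587, 0.81, 0.0, -0.001]
contact_force: [1.1, -0.5, -0.6]
opening: -0.001
```

```bash
python3 -c "
from h import *
where()"
```

```text
t 12.175 console xyz mm [32.6 -0.  81.9] F [-0.8  -0.9  -0.62] open -0.09273033924069682
```

Emit:
send_rows(translation=[[0.15,0,-0.03],[0.15,0,-0.03],[0.15,0,-0.02],[0.15,0,0],[0,0,0]], rotation=[[0,0,0],[0,0,0],[0,0,0],[0,0,0],[0,0,0]], grip=[0,0,0,0,0])

```text
time: 12.8
eef_pos: [0.5586, -0.0426, 0.0841]
tcp_rot: [0.587, 0.81, 0.0, -0.001]
contact_force: [0.9, 0.2, -0.8]
opening: -0.0
```

```bash
python3 -c "
from h import *
where()"
```

```text
t 12.8 console xyz mm [50.7  0.1 84.1] F [-0.13 -0.94 -0.77] open -0.001284477888399824
```

Emit:
send_rows(translation=[[0.15,0,0],[0.15,0,0],[0.15,0,0.02],[0.15,0,0.02],[0,0,0]], rotation=[[0,0,0],[0,0,0],[0,0,0],[0,0,0],[0,0,0]], grip=[0,0,0,0,0])

```text
time: 13.42
eef_pos: [0.5535, -0.0259, 0.0833]
tcp_rot: [0.587, 0.81, 0.0, -0.0]
contact_force: [0.0, -1.1, 1.1]
opening: 0.001
```

```bash
python3 -c "
from h import *
where()
s=ctrl.get_state(); c=eyes.read_camera('wrist'); cv2.imwrite('pics/w5.png',c['image'])"
```

```text
t 13.425 console xyz mm [68.2 -0.3 83.3] F [-1.02  0.31  1.13] open 0.06211377209904843
```

View pics/w5.png

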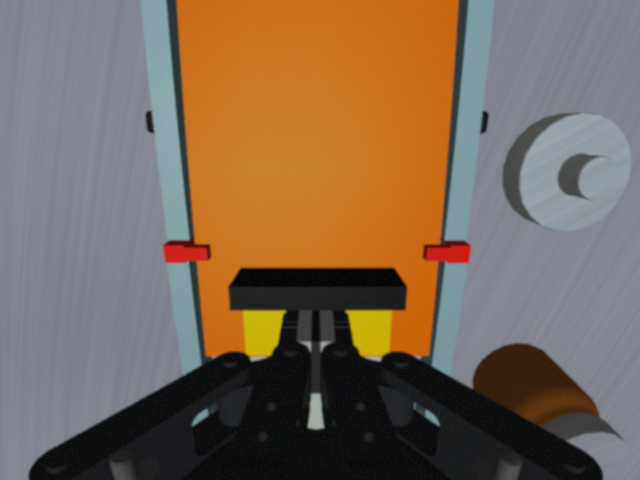

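The ridge is still against the finger and just behind the hooks (row 252), so the cover is at about 131 mm. Next I push it the rest of the way.

Emit:
send_rows(translation=[[0.2,0,0],[0.2,0,0.02],[0.2,0,0.02],[0.2,0,0.02],[0.2,0,0.02]], rotation=[[0,0,0],[0,0,0],[0,0,0],[0,0,0],[0,0,0]], grip=[0,0,0,0,0])

```text
time: 14.1
eef_pos: [0.5447, 0.0022, 0.0814]
tcp_rot: [0.587, 0.81, 0.0, 0.001]
contact_force: [1.4, -2.1, 2.9]
opening: 0.001
```

```bash
python3 -c "
from h import *
where()"
```

```text
t 14.1 console xyz mm [97.6 -0.6 81.4] F [-2.42 -0.65  2.86] open 0.10799073446546663
```

Emit:
send_rows(translation=[[0.2,0,0.02],[0.2,0,0],[0.2,0,0],[0.2,0,0],[0.2,0,0]], rotation=[[0,0,0],[0,0,0],[0,0,0],[0,0,0],[0,0,0]], grip=[0,0,0,0,0])

```text
time: 14.72
eef_pos: [0.534, 0.0314, 0.0795]
tcp_rot: [0.587, 0.809, -0.0, -0.001]
contact_force: [1.2, -3.0, 1.3]
opening: 0.004
```

```bash
python3 -c "
from h import *
where()"
```

```text
t 14.725 console xyz mm [128.7   0.5  79.5] F [-3.24 -0.23  1.28] open 0.3505145185454098
```

Emit:
send_rows(translation=[[0.2,0,0],[0.15,0,0],[0,0,0],[0,0,0]], rotation=[[0,0,0],[0,0,0],[0,0,0],[0,0,0]], grip=[0,0,0,0])

```text
time: 15.22
eef_pos: [0.5312, 0.041, 0.0799]
tcp_rot: [0.587, 0.809, 0.0, -0.001]
contact_force: [-0.4, -0.4, -0.3]
opening: 0.001
```

```bash
python3 -c "
from h import *
where()"
```

```text
t 15.225 console xyz mm [138.7   0.2  79.9] F [-0.24  0.46 -0.28] open 0.058197151665513126
```

Emit:
send_rows(translation=[[-0.1,0,-1],[-0.1,0,-1],[-1,0,-0.3],[-1,0,0],[-1,0,0]], rotation=[[0,0,0],[0,0,0],[0,0,0],[0,0,0],[0,0,0]], grip=[0,0,0,45,45])

```text
time: 15.85
eef_pos: [0.5616, -0.0513, 0.1494]
tcp_rot: [0.587, 0.809, 0.0, -0.0]
contact_force: [-0.8, -0.4, -0.8]
opening: 0.422
```

Emit:
send_rows(translation=[[-1,0,0],[-0.8,0,0],[0,0,0]], rotation=[[0,0,0],[0,0,0],[0,0,0]], grip=[45,45,45])

```text
time: 16.23
eef_pos: [0.5785, -0.1033, 0.1491]
tcp_rot: [0.588, 0.809, 0.0, -0.0]
contact_force: [-0.2, 0.2, -0.8]
opening: 0.527
```

```bash
python3 - <<'E'
from h import *
where()
s=ctrl.get_state(); c=eyes.read_camera("wrist"); t=eyes.read_camera("top")
cam=wristcam(c,s)
print("sel",proj(w(PC,[[.03,0,.0545],[.056,0,.0545]]),c,cam).round(1))
a=t["image"][225:400,110:430]
im=np.vstack([cv2.resize(c["image"][:330,100:560],(460,330))]); a=cv2.resize(a,(460,252)); cv2.imwrite("pics/w6.png",np.vstack([im,a]))
P=[[x,y,.0685] for x in (.11,.278+.012) for y in (-.055,.055)]
print(proj(w(PC,[[.112,-.055,.0685],[.112,.055,.0685],[.098,-.057,.0625],[.098,.057,.0625]]),t).round(1))
E
```

```text
t 16.225 console xyz mm [-13.2  -0.  149.1] F [ 0.24  0.15 -0.78] open 45.00366184685927
sel [[315.2 185.2]
 [315.1 144.8]]
[[255.5 283.7]
 [274.6 349.6]
 [263.9 280.3]
 [283.7 348.2]]
```

View pics/w6.png

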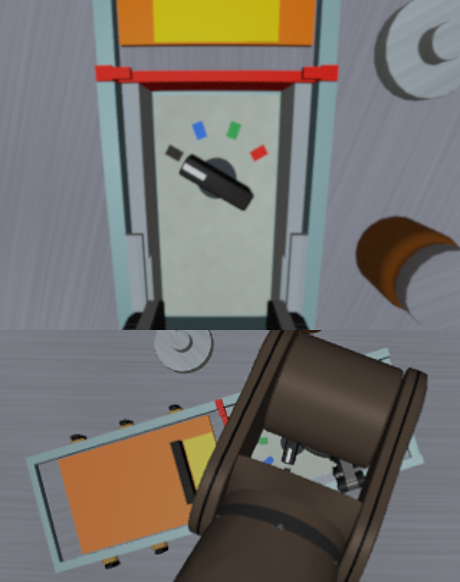

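The cover lies on the deck, clear of the gate: its rear edge is at row 45, with the gate at row 74. The selector bar runs from the white pointer end at about (183,163) to the tail at about (247,190) in the crop, so it points near the black mark. I'll work out its angle.

```bash
python3 - <<'E'
from h import *
where()
s=ctrl.get_state(); c=eyes.read_camera("wrist"); cam=wristcam(c,s)
d=lambda u,z: least_squares(lambda q:(proj(w(PC,[[q[0],q[1],z]]),c,cam)[0]-u),[.03,0]).x
for n,u,z in [("tip",(283,163),.0545),("tail",(351,190+5),.0545),("blk",(274,152),.0145),("blu",(299,130),.0145),("grn",(334,130),.0145),("red",(359,153),.0145)]:
    q=d(u,z); print(n,(q*1e3).round(1),"ang cw",np.arctan2(-q[1],q[0]-.03).round(2))
cv2.imwrite("pics/w7.png",cv2.resize(c["image"][110:260,220:420],None,fx=4,fy=4,interpolation=cv2.INTER_CUBIC))
E
```

```text
t 16.325 console xyz mm [-11.4   0.  148.8] F [0.58 0.07 0.75] open 45.04019533231462
tip [46.4 21.2] ang cw -0.91
tail [ 25.3 -23.8] ang cw 1.77
blk [51.3 31.4] ang cw -0.97
blu [67.2 12.2] ang cw -0.32
grn [ 67.2 -13.8] ang cw 0.36
red [ 50.5 -33. ] ang cw 1.01
```

View pics/w7.png

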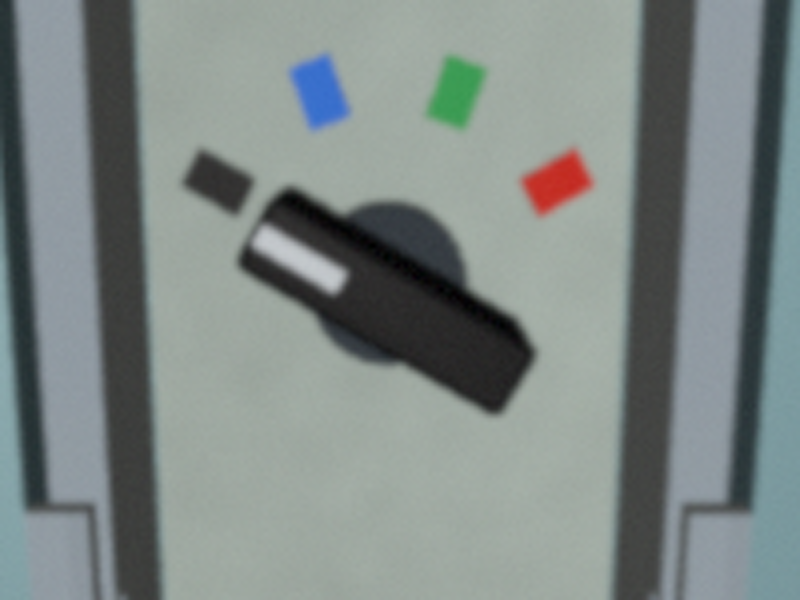

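The bar's long edge slopes about 30° in the image, so the pointer stands about 60° counter-clockwise (selector about -1.04 rad), with its top centre where predicted. I'll move over it, turn the tool by -60° and check.

Emit:
send_rows(translation=[[0.7,0,0],[0.7,0,0],[0,0,0],[0,0,0],[0,0,0]], rotation=[[0,0,0],[0,0,-1],[0,0,-1],[0,0,-1],[0,0,-1]], grip=[45,45,45,45,45])

```text
time: 17.0
eef_pos: [0.5644, -0.0598, 0.1491]
tcp_rot: [0.435, 0.9, 0.0, -0.0]
contact_force: [-0.2, 0.6, -0.5]
opening: 0.524
```

Emit:
send_rows(translation=[[0,0,0],[0,0,0],[0,0,0],[0,0,0],[0,0,0]], rotation=[[0,0,-1],[0,0,-1],[0,0,-1],[0,0,-1],[0,0,-1]], grip=[45,45,45,45,45])

```text
time: 17.62
eef_pos: [0.5643, -0.0599, 0.1491]
tcp_rot: [0.23, 0.973, 0.0, -0.0]
contact_force: [0.7, 0.3, 0.1]
opening: 0.52
```

Emit:
send_rows(translation=[[0,0,0],[0,0,0],[0,0,0],[0,0,0],[0,0,0]], rotation=[[0,0,-1],[0,0,-1],[0,0,-1],[0,0,0],[0,0,0]], grip=[45,45,45,45,45])

```text
time: 18.25
eef_pos: [0.5648, -0.061, 0.1492]
tcp_rot: [0.104, 0.995, 0.0, -0.0]
contact_force: [0.3, -0.0, -0.4]
opening: 0.529
```

```bash
python3 - <<'E'
from h import *
where();plan(.03,0,.024,np.radians(60))
E
```

```text
t 18.25 console xyz mm [ 3.130e+01 -1.000e-01  1.492e+02] F [-0.11 -0.33 -0.39] open 45.169296446065204
n 5 rot/row [ 0. -0.  0.] tot shift (final tool axes, mm) [ -0.6  -1.2 125.2]
[-0.   -0.01  0.83]
[-0.   -0.01  0.83]
[-0.   -0.01  0.83]
[-0.   -0.01  0.83]
[-0.   -0.01  0.83]
```

Emit:
send_rows(translation=[[0,0,0.9],[0,0,0.9],[0,0,0.9],[0,0,0.5],[0,0,0]], rotation=[[0,0,0],[0,0,0],[0,0,0],[0,0,0],[0,0,0]], grip=[45,45,45,45,45])

```text
time: 18.88
eef_pos: [0.5643, -0.0616, 0.052]
tcp_rot: [0.104, 0.995, 0.0, -0.001]
contact_force: [0.1, -0.4, 0.7]
opening: 0.529
```

Emit:
send_rows(translation=[[0,0,0.5],[0,0,0.4],[0,0,0],[0,0,0]], rotation=[[0,0,0],[0,0,0],[0,0,0],[0,0,0]], grip=[45,45,45,45])

```text
time: 19.38
eef_pos: [0.5654, -0.0621, 0.0263]
tcp_rot: [0.104, 0.995, -0.0, 0.0]
contact_force: [0.8, 0.1, 0.1]
opening: 0.53
```

Emit:
send_rows(translation=[[0,0,0],[0,0,0],[0,0,0],[0,0,0],[0,0,0]], rotation=[[0,0,0],[0,0,0],[0,0,0],[0,0,0],[0,0,0]], grip=[5,5,5,5,5], squeeze=30)

```text
time: 20.0
eef_pos: [0.566, -0.0601, 0.0269]
tcp_rot: [0.104, 0.995, 0.002, 0.001]
contact_force: [2.3, 8.1, 1.9]
opening: 0.156
```

```bash
python3 - <<'E'
from h import *
where();print(ctrl.get_state()["wrist_torque"]);plan(.03,0,.024,np.radians(-20))
E
```

```text
t 20.0 console xyz mm [31.8 -1.5 26.9] F [ 7.01 -4.71  1.91] open 13.327182475520022
[ 1.01682189 -0.17215225 -0.06599467]
n 16 rot/row [ 0. -0.  1.] tot shift (final tool axes, mm) [-2.2 -0.8  2.9]
[ 0.   -0.    0.01]
[ 0.   -0.    0.01]
[-0.   -0.    0.01]
[-0.   -0.    0.01]
[-0.   -0.    0.01]
[-0.   -0.    0.01]
[-0.   -0.    0.01]
[-0.   -0.    0.01]
[-0.   -0.    0.01]
[-0.   -0.    0.01]
[-0.   -0.    0.01]
[-0.   -0.    0.01]
[-0.   -0.    0.01]
[-0.   -0.    0.01]
[-0.   -0.    0.01]
[-0.   -0.    0.01]
```

The bar is gripped (13.3 mm opening). The fingers centred on it with an 8 N side load, so I'll ease the tool 3 mm along +y to relieve that and then turn.

Emit:
send_rows(translation=[[0,0.1,0],[0,0,0],[0,0,0]], rotation=[[0,0,0],[0,0,0.5],[0,0,0.5]], grip=[5,5,5])

```text
time: 20.38
eef_pos: [0.566, -0.06, 0.0269]
tcp_rot: [0.147, 0.989, -0.001, 0.0]
contact_force: [-2.1, -1.8, 2.6]
opening: 0.156
```

Emit:
send_rows(translation=[[0,0,0],[0,0,0],[0,0,0],[0,0,0],[0,0,0]], rotation=[[0,0,0.8],[0,0,0.8],[0,0,0.8],[0,0,0.8],[0,0,0.8]], grip=[5,5,5,5,5])

```text
time: 21.0
eef_pos: [0.5658, -0.0602, 0.0269]
tcp_rot: [0.317, 0.948, -0.001, 0.0]
contact_force: [-1.9, -1.7, 3.1]
opening: 0.157
```

```bash
python3 - <<'E'
from h import *
where();s=ctrl.get_state();print(s["wrist_torque"]);print("force tool",R.from_quat(s["tcp_rot"]).inv().apply(s["contact_force"]));plan(.03,0,.024,np.radians(-20),n=1)
E
```

```text
t 21.0 console xyz mm [31.7 -1.3 26.9] F [-1.07  2.3   3.09] open 13.391827526296046
[-0.47086576  0.40224181  0.09046908]
force tool [ 0.44060205 -2.50340906 -3.08433973]
n 1 rot/row [-0.02  0.02 11.  ] tot shift (final tool axes, mm) [-2.1 -0.6  2.9]
[-0.02 -0.07  0.1 ]
```

Emit:
send_rows(translation=[[0,0,0],[0,0,0],[0,0,0],[0,0,0],[0,0,0]], rotation=[[0,0,1],[0,0,1],[0,0,1],[0,0,1],[0,0,1]], grip=[5,5,5,5,5])

```text
time: 21.62
eef_pos: [0.5655, -0.0604, 0.0269]
tcp_rot: [0.515, 0.857, -0.001, 0.0]
contact_force: [-2.6, -2.6, 4.1]
opening: 0.161
```

Emit:
send_rows(translation=[[0,0,0],[0,0,0],[0,0,0],[0,0,0],[0,0,0]], rotation=[[0,0,1],[0,0,1],[0,0,1],[0,0,1],[0,0,1]], grip=[5,5,5,5,5])

```text
time: 22.25
eef_pos: [0.5651, -0.0605, 0.0269]
tcp_rot: [0.688, 0.725, -0.002, -0.0]
contact_force: [-3.9, -2.9, 5.6]
opening: 0.156
```

Emit:
send_rows(translation=[[0,0,0],[0,0,0],[0,0,0],[0,0,0]], rotation=[[0,0,1],[0,0,0],[0,0,0],[0,0,0]], grip=[5,5,5,5])

```text
time: 22.75
eef_pos: [0.565, -0.0605, 0.0269]
tcp_rot: [0.719, 0.695, -0.002, -0.0]
contact_force: [-4.3, -4.0, 5.8]
opening: 0.159
```

```bash
python3 - <<'E'
from h import *
where();plan(.03,0,.024,np.radians(-20),n=1)
E
```

```text
t 22.75 console xyz mm [31.7 -0.5 26.9] F [-2.47  5.32  5.82] open 13.56326416199141
n 1 rot/row [-0.03  0.03  0.02] tot shift (final tool axes, mm) [-1.7  0.1  2.9]
[-0.06  0.    0.1 ]
```

Emit:
send_rows(translation=[[0,0,0],[0,0,0],[0,0,0],[0,0,-0.5],[0,0,-1]], rotation=[[0,0,0],[0,0,0],[0,0,0],[0,0,0],[0,0,0]], grip=[45,45,45,45,45])

```text
time: 23.38
eef_pos: [0.5657, -0.0589, 0.0714]
tcp_rot: [0.719, 0.695, -0.0, -0.0]
contact_force: [1.1, -0.3, -0.8]
opening: 0.525
```

Emit:
send_rows(translation=[[0,0,-1],[0,0,-1],[-0.9,0,-0.8],[-0.8,0,0],[0,0,0]], rotation=[[0,0,0],[0,0,-1],[0,0,-1],[0,0,-1],[0,0,-1]], grip=[45,45,45,45,45])

```text
time: 24.0
eef_pos: [0.5723, -0.1117, 0.1578]
tcp_rot: [0.587, 0.81, 0.001, 0.003]
contact_force: [-0.7, 0.3, -0.6]
opening: 0.532
```

Emit:
send_rows(translation=[[0,0,0],[0,0,0],[0,0,0]], rotation=[[0,0,0],[0,0,0],[0,0,0]], grip=[45,45,45])

```text
time: 24.38
eef_pos: [0.5707, -0.1095, 0.1553]
tcp_rot: [0.587, 0.809, 0.0, 0.0]
contact_force: [-0.5, 0.4, -0.2]
opening: 0.527
```

```bash
python3 - <<'E'
from h import *
where()
s=ctrl.get_state(); c=eyes.read_camera("wrist"); cam=wristcam(c,s)
L=lambda a,r,z:[.03+r*np.cos(a),-r*np.sin(a),z]
print("centre, green dir at top",proj(w(PC,[L(0,0,.0545),L(.35,.026,.0545),L(.35,.037,.0145)]),c,cam).round(1))
cv2.imwrite("pics/w8.png",c["image"][0:300,100:540])
E
```

```text
t 24.375 console xyz mm [-16.7   9.3 155.3] F [ 0.54  0.36 -0.18] open 45.01904410341134
centre, green dir at top [[329.  178.6]
 [342.9 141.4]
 [344.2 126. ]]
```

View pics/w8.png

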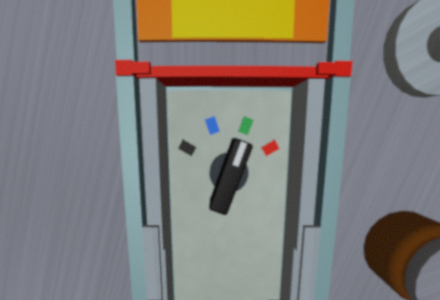

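The selector points at the green mark: white line tip at (241,145), tail at about (220,210), green mark at (246,125). The cover's rear edge (row 41) lies beyond the red gate (row 71). One numeric check of both before signing off.

```bash
python3 - <<'E'
from h import *
s=ctrl.get_state(); c=eyes.read_camera("wrist"); cam=wristcam(c,s)
d=lambda u,z: least_squares(lambda q:(proj(w(PC,[[q[0],q[1],z]]),c,cam)[0]-u),[.03,0]).x
for u in ((239,41),(425,40.5)): print("cover rear edge mm",d(u,.0685)*1e3)
im=c["image"].astype(int); white=(im.min(2)>150)&(np.indices(im.shape[:2])[0]>138)&(np.indices(im.shape[:2])[0]<172); white[:, :328]=0; white[:,356:]=0
pts=np.argwhere(white)[:,::-1]; print(len(pts))
(vx,vy,x0,y0)=cv2.fitLine(pts.astype(np.float32),cv2.DIST_L2,0,.01,.01).ravel()
a=d((x0-10*vx,y0-10*vy),.0545); b=d((x0+10*vx,y0+10*vy),.0545); v=a-b; v*=np.sign(v[0])
print("angle line",np.arctan2(-v[1],v[0]), "line pt",(a+b)/2*1e3)
g=d((346,125.5),.0145); print("green",g*1e3)
E
```

```text
cover rear edge mm [111.83130338  53.73850596]
cover rear edge mm [112.42820222 -54.56318267]
299
angle line -0.3091536807013996 line pt [ 45.66688104 -11.34405771]
green [ 65.10445399 -13.94384969]
```

```bash
python3 - <<'E'
from h import *
s=ctrl.get_state(); c=eyes.read_camera("wrist"); cam=wristcam(c,s)
d=lambda u,z: least_squares(lambda q:(proj(w(PC,[[q[0],q[1],z]]),c,cam)[0]-u),[.03,0]).x
g=c["image"].max(2)
m=((g<48)*255).astype(np.uint8); k=np.zeros_like(m); k[134:216,308:356]=m[134:216,308:356]
n,l,st,ce=cv2.connectedComponentsWithStats(k); j=1+st[1:,4].argmax(); print(st[j],ce[j])
for y in range(136,216,8): print(y,g[y,308:356:2])
E
```

```text
[ 311  139   40   75 1197] [327.52464495 181.01420217]
136 [168 163 165 168 167 168 167 166 168 168 168 169 164 159 160 165 168 171
 171 170 168 168 168 169]
144 [167 168 166 168 167 169 167 169 168 168 154  83  18  38  49  62 146 197
 193 147  54  73 128 164]
152 [170 167 166 166 167 167 164 153 133 109  34  26  44  49  95 182 201 189
 112  45  39  73 153 170]
160 [166 165 147  89  65  66  69  60  37  19  31  45  60 143 198 198 162  62
  40  43 122 168 168 170]
168 [161 107  67  64  64  64  54  18  28  44  46  45  47  43  49  50  41  30
  34  68 129 166 170 170]
176 [162 100  65  63  65  39  13  32  45  48  42  43  40  41  42  31  29  52
  65  71 123 168 167 168]
184 [166 163 137  72  24  22  42  47  44  44  44  40  39  37  30  36  63  72
 101 155 169 169 171 171]
192 [168 165 113  28  34  40  43  45  42  39  39  36  34  47 131 163 166 166
 169 168 169 169 171 170]
200 [164  87  22  38  45  42  40  39  39  36  35  35  90 160 170 169 168 169
 169 170 171 171 172 171]
208 [147  68  40  43  39  37  38  37  32  32  49 136 171 172 171 168 168 166
 169 168 169 168 171 169]
```

The white line's centre moves from column 343 (row 144) to 337 (row 160), a slope of 0.375. A selector at exactly +0.35 rad would give 0.374. The cover's rear edge is at x≈112 mm, so its middle is at about 202 mm, and the arm is clear.

```bash
python3 -c "
from plant import ticket
print(ticket.sign_off())"
```

```text
the job is handed in; nothing more can be done
None
```

The job is handed in: the cover lies on the run-out deck past the lip and the selector points at the green mark. It took about 25 s of the 72 s allowed; sign-off gives no verdict.

- **Cover:** I tipped it by pressing the pad. The first press, to about 1.5 mm, butted on the lip at 7.5 N; at about 3 mm it passed between lip and hooks. I then pushed it along by the ridge, rising with it. The highest force I read on the cover was about 7.5 N, well under 40 N.
- **Selector:** I gripped the bar at about -1.04 rad and turned it clockwise by 80°.
- **Last checks:**
  - The cover's rear edge is about 112 mm along the console, level on both sides, so its middle is at about 202 mm against the 185 mm needed.
  - The pointer's white line matches +0.35 rad closely (image slope 0.375 against 0.374 expected).
  - The gripper stood at about 155 mm height, clear of everything. I made no contact with the jar, spanner or platen.
- **Disagreement:** one automatic fit of the pointer angle gave -0.31 rad because its threshold picked up panel pixels. I threw it out and read the line row by row instead.
- **Not measured:** I judged the cover's flatness from the wrist picture and the edge position, not from a direct angle measurement.

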